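Hang up the transport guard and take off a canister cap of unknown thread hand

ROBOT

A 7-joint arm with a two-finger parallel gripper is mounted at the origin on the work surface. World frame = base frame: x ahead of the robot, y to its left, z up, the work surface at z = 0. Lengths are in m, angles in rad, forces in N, time in s.
With the tool pointing down it reaches from about 0.425 to 0.925 m from the base axis. Payload 6.8 kg.
Tool frame: the origin (TCP) lies at the very end of the fingers, on their centre line; the grasp point (between the pads) lies 19 mm behind it; y points along the fingers, z is the direction in which the jaws open and shut, and the axes are right-handed (so a half turn about y gives the same grasp; the last joint's range is limited). The gripper opens to 85 mm and grips with 20 to 120 N. Pads are 22 mm wide; open, the fingers measure 114 mm over their backs; the gripper's body (76 mm by 85 mm) begins 54 mm behind the grasp point. The pads swing forward as they close: fully open they stand 13 mm farther back than shut.
Start: joints at [1.148, 0.477, 0.022, 1.555, -0.011, 1.109, -0.083], TCP at [0.209, -0.642, 0.231] pointing down, gripper open.
Joint ranges: [-2.96, 2.96], [-0.34, 2.1], [-1.41, 1.46], [0.24, 2.44], [-1.37, 4.51], [0.17, 1.92], [-2.96, 2.96]. Speed limits (rad/s): [2.39, 2.39, 3.14, 3.14, 3.14, 3.14, 3.14].

INTERFACE

Orientations are given as a rotation vector (axis times angle).
In Python, from bench import r gives the robot as it stands.
- The arm moves only by the tool drive_tool, never from a script. Its argument "series" is a list of rows, each a list of 7 numbers: the shift along the tool's x, y, z in mm, then the turn, a rotation vector about the tool's x, y, z in degrees, then the finger opening in mm, from 0 to 85.4. In form: [[tx, ty, tz, wx, wy, wz, grip], ...]. A call has 1 to 5 rows; each row is the pose to reach, as a shift and turn from the pose measured when the call began, along the tool's axes at that moment; what a row does not reach only later rows make up. A row lasts 1/10 s, in which the tool goes at most 50 mm and 8.59 degrees, less where a joint would pass 70% of its speed; a pose out of reach is approached as far as the arm can. A call with a gripper value outside its range is refused whole. The fingers move at their own pace and stop on an object; "squeeze" is the grip in N (left out, the last holds). Time passes only in rows, so rows that repeat a pose let the fingers close. It gives the time, the measured TCP pose, the force and the opening at its end, in the units of the state.
- r.get_obs(): the state, without advancing time (a new reading comes with each control period).
- r.grab_frame(name): name is "side" or "top" or "wrist"; returns a dict with "frame" (480x640x3 uint8, blue, green, red), "intrinsics" (3x3 intrinsics, pixels), "distortion" ([k1, k2, p1, p2, k3] as OpenCV has them; the pictures are not rectified), "rvec" (rotation vector, rad) and "tvec" (3), from world to camera coordinates, as OpenCV has them. Camera axes: x right, y down, z forward; pixel columns grow to the right and rows downward; lengths in m; the calibration is good to about 2 mm. A picture is of the moment at which its call begins. There is no depth.
- r.hand_in(): hands the job in, once; it reports no verdict.
The state is a dict: "clock": time; "joints": joint angles; "qvel": joint speeds; "tau": joint torques, N m; "tcp_pos": TCP position; "orientation": TCP orientation; "contact_force": force on the tool from outside, world axes, zero at the start; "moment": the same for the moment, N m; "grip_width": finger opening in m.
Only numpy, scipy, OpenCV 4.12 (cv2) and the standard library are available. Lean on these libraries where they do the work, as an engineer would, in place of code of your own. Each camera call takes 0.05 s, during which the arm holds its last target.

TASK

Take the U-shaped transport guard off the sample canister that stands in the bench clamp and hang it astride the horizontal rail, one leg on each side of the bar, about mid-way along. Then unscrew that canister's cap: it may have a right-hand or a left-hand thread, so try gently both ways without wrenching it against its stop, turn it all the way loose, and only then lift it off. Finish while still holding the cap in the gripper, level and still, above its canister and at least 60 mm higher than it sat; do not knock or shift the spare canister's cap, the spray bottle, the glove box or the stack of dishes.

Things in the scene. Friction and masses are not known exactly. Their poses are not given: they have to be found in the camera images.
- clamp: Bench clamp, fixed: dark steel plate 130 x 130 x 12 mm with two aluminium jaws up to 62 mm high on its local +x and -x sides, and on +x a black-knobbed screw reaching 93 mm from the axis. Origin: centre of the underside, on the axis of the canister held in it.
- canister_a: Aluminium sample canister, fixed, 84 mm across; flat shoulder at 100 mm, neck 30 mm across up to 128 mm. Origin: centre of the underside, at table height; z up the axis of neck and cap. The two canisters look alike; the one to open shares its axis with clamp (which one varies), the spare stands in a rubber foot. Quick lug thread, right- or left-handed: it cannot be seen which.
- canister_b: Aluminium sample canister, fixed, 84 mm across; flat shoulder at 100 mm, neck 30 mm across up to 128 mm. Origin: centre of the underside, at table height; z up the axis of neck and cap. The two canisters look alike; the one to open shares its axis with clamp (which one varies), the spare stands in a rubber foot. Quick lug thread, right- or left-handed: it cannot be seen which.
- cap_a_center (a point): Centre (half-way up) of canister_a's black round cap, loose, 56 mm across, 48 high, top at first 154 mm above table; z up. Loosens by about 80 (60 to 105) degrees, anticlockwise from above if right-handed, else clockwise, hardly rising, then lifts straight off. Turned the other way it meets a hard stop within 25 degrees (over 2 N m is wrenching). Until loosened it rises only about 3 mm.
- cap_b_center (a point): Centre (half-way up) of canister_b's black round cap, loose, 56 mm across, 48 high, top at first 154 mm above table; z up. Loosens by about 80 (60 to 105) degrees, anticlockwise from above if right-handed, else clockwise, hardly rising, then lifts straight off. Turned the other way it meets a hard stop within 25 degrees (over 2 N m is wrenching). Until loosened it rises only about 3 mm.
- guard_grip (a point): Centre of the grey grip fin (10 mm thick along local x, 44 long, 38 high) of the loose transport guard, an inverted steel U, about 160 g. The fin stands on a level plate 74 x 40 x 4 mm whose underside is 24 mm below this point; from its +x and -x ends legs 40 mm wide reach 45 mm below the underside, 66 mm apart inside. At first the plate rests on the clamped canister's cap. A half turn about z changes nothing.
- rail: Steel rail, fixed: horizontal round bar 12 mm in diameter, 220 mm long, along this body's y axis, on two posts at its ends. Origin on the table under the bar's middle.
- rail_mid (a point): Middle of the rail's bar, on the bar's centre line, 170 mm above the table; the bar runs along local y.
- spray: Clear spray bottle with white trigger head, 72 mm across, 205 mm high; origin at centre of the underside. A bystander.
- glovebox: Carton of gloves, 100 x 120 x 60 mm; origin at centre of the underside. A bystander.
- dishes: Stack of three shallow lidded dishes, 78 mm across, 42 mm high; origin at centre of the underside. A bystander.
Mind the look-alikes: they are no part of the job. What is shaped like the part that bears cap_a_center but blue or orange is not meant.

How it is judged:
By the outcome, as a careful person would: the job done as asked, in the order asked, and still so for the second after the job is handed in, while the arm keeps its last pose, push and grip.
It also fails if it takes over 67 s, if anything falls off the work surface, if the arm or the gripper's body presses on something with over 40 N, if the wrist force passes 120 N, or if a joint passes its speed limit or range.

## Working session

There is one attempt and no reset: what is moved stays moved. The work goes in short steps, Python scripts to look and compute and a tool call to move; the robot and the scene stay as the last step left them, time stands still between calls to the robot, and variables do not carry over. Pictures are saved under pics/ and viewed, and the job is handed in when it is done.

Besides the shell and the picture viewer there is one more tool, called after "Emit:" by a JSON object that holds its "name" and its "arguments", one argument or row to a line. drive_tool: Moves the arm, as the interface text tells. Its arguments: {"type":"object","properties":{"series":{"type":"array","items":{"type":"array","items":{"type":"number"}}},"squeeze":{"type":"number"}},"required":["series"]}

```bash
ls; mkdir -p pics; python3 - <<'E'
from bench import r
import cv2
o=r.get_obs()
for k,v in o.items(): print(k,v)
for n in ("side","top","wrist"):
    f=r.grab_frame(n); cv2.imwrite(f"pics/{n}0.png",f["frame"]); print(n,f["intrinsics"],f["distortion"],f["rvec"],f["tvec"])
E
```

```text
pics
clock 0.0
joints [ 1.14792287  0.47780849  0.02231801  1.55645079 -0.0115112   1.10928299
 -0.0831133 ]
qvel [ 0.0005108  -0.00051389  0.00013762  0.00089174  0.00391462 -0.00043092
  0.00100388]
tau [-4.97675937e-04 -5.96438026e+01  1.60768960e+00 -2.81189364e+01
  1.24645833e-02  9.53784096e-03  1.07227901e-06]
tcp_pos [ 0.20880064 -0.6412747   0.23031994]
orientation [-0.32603513  2.05350416 -2.04981138]
contact_force [ 0.23283859 -0.43011189  0.28067525]
moment [-0.02196584 -0.0179804   0.0415584 ]
grip_width 0.0853400467394454
side [[592.40531481   0.         311.84425843]
 [  0.         592.40531481 234.48149984]
 [  0.           0.           1.        ]] [-0.14278056  0.          0.          0.          0.        ] [ 0.62430297 -2.733239    1.03534713] [0.49090743 0.29070199 1.12560888]
top [[596.51351956   0.         317.46068239]
 [  0.         596.51351956 235.7290862 ]
 [  0.           0.           1.        ]] [-0.1839546  0.         0.         0.         0.       ] [ 2.09689458 -2.1219231   0.17410245] [0.01816033 0.58291023 1.23750515]
wrist [[376.17929784   0.         321.355139  ]
 [  0.         376.17929784 234.74250027]
 [  0.           0.           1.        ]] [0.01574236 0.         0.         0.         0.        ] [-2.36067421  1.71414249  0.23189025] [-0.67462439 -0.03434839  0.37836447]
```

View pics/side0.png

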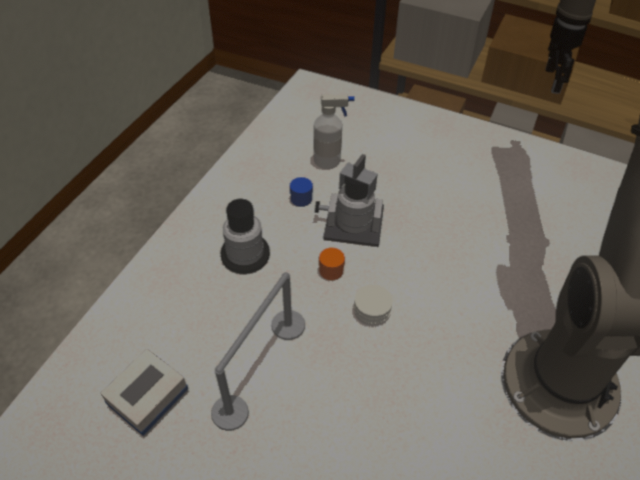

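View pics/top0.png

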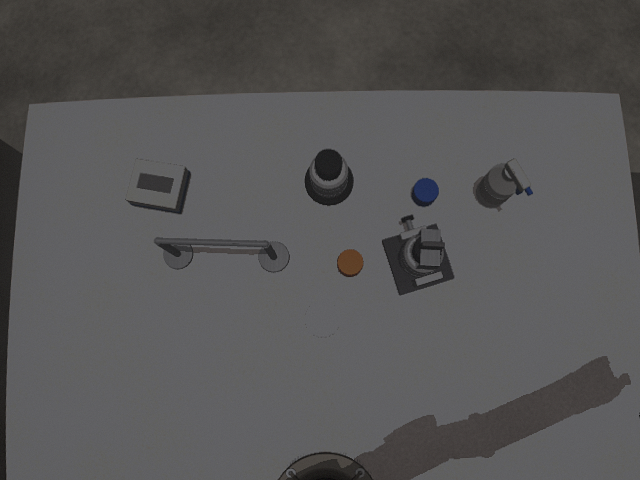

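View pics/wrist0.png

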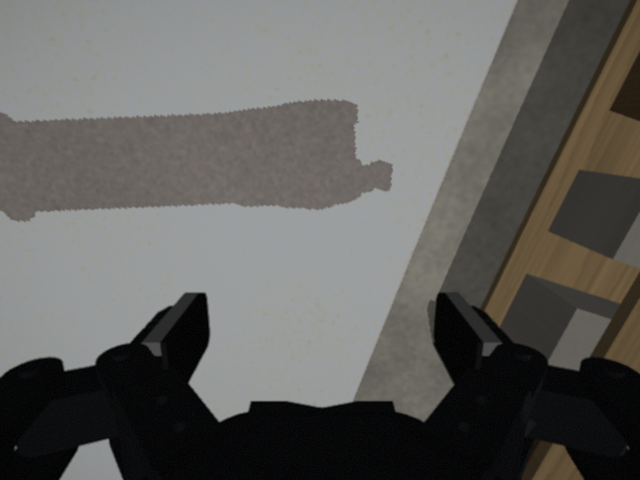

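Side: the clamped canister with the guard on it is at about (357,190), the spare at (242,230) in its rubber foot, the rail runs from (220,370) to (288,280), and there is a blue cap at (301,190) and an orange one at (331,263).
Candidates in the top view: clamped canister under the guard (425,250), which is the target. Not meant: spare cap (329,163), blue (425,191), orange (350,262). I'll check with a close crop.

```bash
cat > h.py <<'E'
import cv2, numpy as np
from scipy.spatial.transform import Rotation as R
def ray(f,uv):
    uv=np.array(uv,float).reshape(-1,1,2)
    n=cv2.undistortPoints(uv,f["intrinsics"],np.array(f["distortion"])).reshape(-1,2)
    M=cv2.Rodrigues(np.array(f["rvec"],float))[0]; t=np.array(f["tvec"],float).ravel()
    c=-M.T@t
    d=np.c_[n,np.ones(len(n))]@M
    return c,d/np.linalg.norm(d,axis=1)[:,None]
def onz(f,uv,z):
    c,d=ray(f,uv); return c+d*((z-c[2])/d[:,2])[:,None]
def tri(obs):
    A=np.zeros((3,3));b=np.zeros(3);L=[]
    for f,uv in obs:
        c,d=ray(f,uv);d=d[0];P=np.eye(3)-np.outer(d,d);A+=P;b+=P@c;L.append((c,d))
    p=np.linalg.solve(A,b)
    return p,[np.linalg.norm((np.eye(3)-np.outer(d,d))@(p-c)) for c,d in L]
def proj(f,p):
    return cv2.projectPoints(np.array(p,float).reshape(-1,1,3),np.array(f["rvec"],float),np.array(f["tvec"],float),f["intrinsics"],np.array(f["distortion"]))[0].reshape(-1,2)
def crop(f,x0,y0,x1,y1,s,name,g=1.0):
    im=f["frame"][y0:y1,x0:x1]; im=np.clip(255*(im/255.)**(1/g),0,255).astype(np.uint8)
    im=cv2.resize(im,None,fx=s,fy=s,interpolation=cv2.INTER_CUBIC); cv2.imwrite(name,im)
def save(fs,name):
    import pickle; pickle.dump(fs,open(name,"wb"))
def load(name):
    import pickle; return pickle.load(open(name,"rb"))
E
python3 - <<'E'
from bench import r
from h import *
fs={n:r.grab_frame(n) for n in("side","top")}
save(fs,"f0.pkl")
crop(fs["side"],290,140,410,250,6,"pics/c1.png",1.5)
crop(fs["top"],370,190,480,310,5,"pics/c2.png",2)
crop(fs["top"],140,220,300,280,5,"pics/c3.png",2)
crop(fs["side"],200,260,320,440,3,"pics/c4.png",1.5)
E
```

```text
(no output)
```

View pics/c1.png

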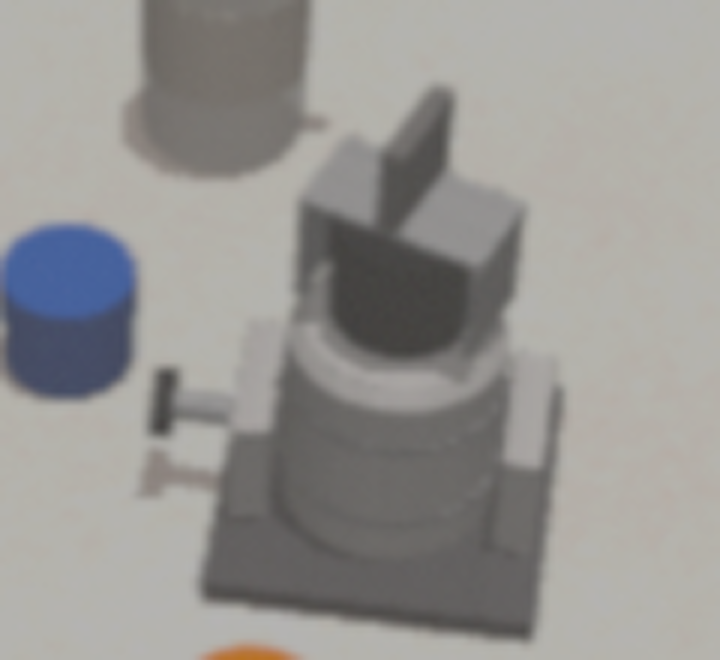

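View pics/c2.png

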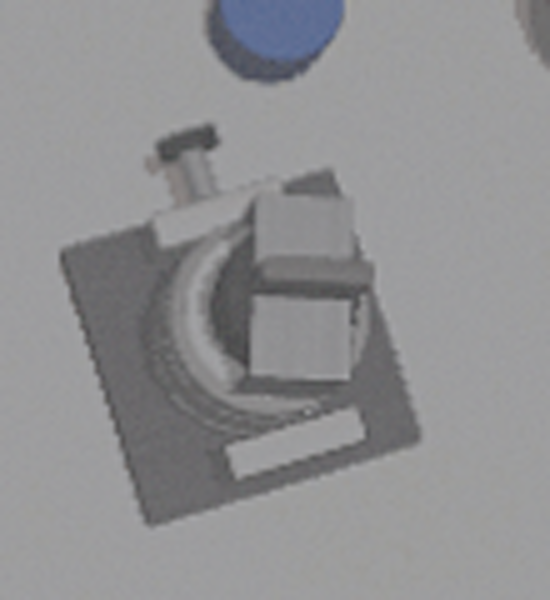

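View pics/c3.png

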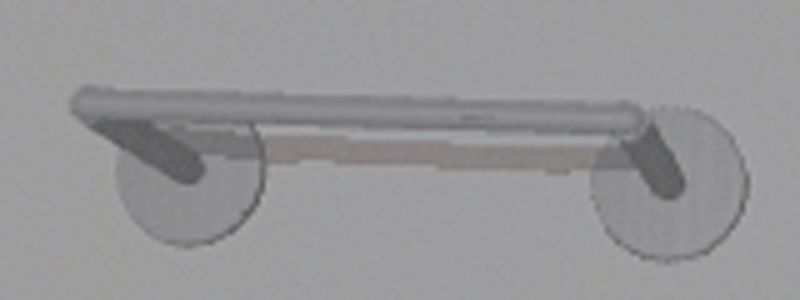

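View pics/c4.png

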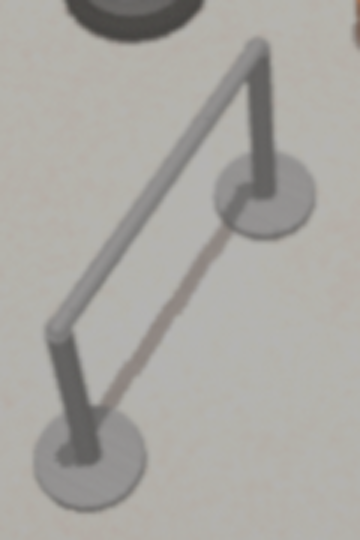

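```bash
python3 - <<'E'
from h import *
fs=load("f0.pkl");S,T=fs["side"],fs["top"]
c2=lambda L:[(370+x/5,190+y/5) for x,y in L]
c1=lambda L:[(290+x/6,140+y/6) for x,y in L]
c3=lambda L:[(140+x/5,220+y/5) for x,y in L]
c4=lambda L:[(200+x/3,260+y/3) for x,y in L]
np.set_printoptions(precision=4,suppress=True)
P=onz(T,c2([(257,193),(353,197),(351,381),(248,378)]),.158);print("plate top",P,P.mean(0))
P=onz(S,c1([(352,137),(525,205),(475,265),(303,202)]),.158);print("plate side",P,P.mean(0))
print("fin top",onz(T,c2([(265,272),(373,275)]),.197)); print("fin side",onz(S,c1([(388,160),(442,90)]),.197))
# clamp plate corners z=.012
P=onz(T,c2([(60,255),(330,172),(420,440),(150,525)]),.012);print("clamp T",P,P.mean(0))
P=onz(S,c1([(202,585),(530,625)]),.012);print("clamp S",P)
for a,b in [((77,103),(57,330)),((637,119),(260,47))]:
    print("rail",tri([(T,c3([a])[0]),(S,c4([b])[0])]), onz(T,c3([a]),.170),onz(S,c4([b]),.170))
print("bases T",onz(T,c3([(190,173),(668,185)]),.0),onz(S,c4([(90,456),(265,194)]),0.004))
for n,t,s in [("spare cap",(329,158),(240,206)),]: print(n,onz(T,[t],.154),onz(S,[s],.154))
print("blue",onz(T,[(425,190)],.03),"orange",onz(T,[(350,262)],.03),"dishes",onz(S,[(373,300)],.04))
print("spray",onz(T,[(493,192)],.0),"box",onz(T,[(158,182)],.06))
E
```

```text
plate top [[ 0.5749 -0.1995  0.158 ]
 [ 0.5727 -0.2382  0.158 ]
 [ 0.4984 -0.2339  0.158 ]
 [ 0.5003 -0.1928  0.158 ]] [ 0.5366 -0.2161  0.158 ]
plate side [[ 0.568  -0.2359  0.158 ]
 [ 0.497  -0.2296  0.158 ]
 [ 0.5016 -0.1923  0.158 ]
 [ 0.57   -0.1955  0.158 ]] [ 0.5341 -0.2133  0.158 ]
fin top [[ 0.5359 -0.1953  0.197 ]
 [ 0.5341 -0.2372  0.197 ]]
fin side [[ 0.5363 -0.1891  0.197 ]
 [ 0.5334 -0.2321  0.197 ]]
clamp T [[ 0.5775 -0.132   0.012 ]
 [ 0.6137 -0.2554  0.012 ]
 [ 0.4915 -0.2904  0.012 ]
 [ 0.4559 -0.1684  0.012 ]] [ 0.5346 -0.2115  0.012 ]
clamp S [[ 0.5766 -0.1293  0.012 ]
 [ 0.4562 -0.1653  0.012 ]]
rail (array([0.5541, 0.3337, 0.1727]), [np.float64(0.0011571363175454515), np.float64(0.001157136317545229)]) [[0.5558 0.3349 0.17  ]] [[0.554  0.3324 0.17  ]]
rail (array([0.5462, 0.1078, 0.1647]), [np.float64(0.000982916153698835), np.float64(0.0009829161536990287)]) [[0.5462 0.1074 0.17  ]] [[0.5432 0.1112 0.17  ]]
bases T [[0.5545 0.3323 0.    ]
 [0.5465 0.1121 0.    ]] [[0.5545 0.3303 0.004 ]
 [0.5446 0.1112 0.004 ]]
spare cap [[ 0.7267 -0.0165  0.154 ]] [[ 0.7194 -0.0186  0.154 ]]
blue [[ 0.6894 -0.2312  0.03  ]] orange [[ 0.5284 -0.0589  0.03  ]] dishes [[0.4044 0.0031 0.04  ]]
spray [[ 0.6913 -0.3954  0.    ]] box [[0.7107 0.3691 0.06  ]]
```

Crop c1/c2: the U guard sits on the black cap of the canister between the clamp jaws, with its fin along roughly world y. I found guard centre ≈ (0.535,-0.214) and rail middle ≈ (0.550,0.222). Next I work out the move.

```bash
cat >> h.py <<'E'
def tgt(o,pos,zdir_deg,down=True):
    """print shift/turn for target pos; tool y down; tool z at azimuth zdir_deg"""
    R0=R.from_rotvec(o["orientation"]); a=np.radians(zdir_deg)
    z=np.array([np.cos(a),np.sin(a),0]);y=np.array([0,0,-1.]);x=np.cross(y,z)
    Rt=R.from_matrix(np.c_[x,y,z])
    s=R0.inv().apply(np.array(pos)-o["tcp_pos"])*1000
    w=np.degrees((R0.inv()*Rt).as_rotvec())
    print("shift",s.round(1),"turn",w.round(2))
def show(o):
    M=R.from_rotvec(o["orientation"]).as_matrix()
    print("t",round(o["clock"],2),"pos",np.round(o["tcp_pos"],4),"zaz",np.degrees(np.arctan2(M[1,2],M[0,2])).round(2),"ydown",M[:,1].round(3),"q",np.round(o["joints"],3),"F",np.round(o["contact_force"],2),"M",np.round(o["moment"],3),"g",round(o["grip_width"]*1000,1))
E
python3 - <<'E'
from bench import r
from h import *
o=r.get_obs();show(o);print(R.from_rotvec(o["orientation"]).as_matrix().round(3))
for a in(-3.5,176.5): tgt(o,[.5352,-.2142,.25],a)
E
```

```text
t 0.25 pos [ 0.2089 -0.6416  0.2308] zaz -71.96 ydown [-0.     0.001 -1.   ] q [ 1.148  0.477  0.022  1.556 -0.012  1.109 -0.083] F [-0.44 -0.15 -0.66] M [ 0.025 -0.003  0.009] g 85.1
[[-0.951 -0.     0.31 ]
 [-0.31   0.001 -0.951]
 [ 0.    -1.    -0.001]]
shift [-442.6  -18.9 -305.4] turn [ 4.000e-02 -6.846e+01 -3.000e-02]
shift [-442.6  -18.9 -305.4] turn [3.0000e-02 1.1154e+02 5.0000e-02]
```

Emit:
{"name": "drive_tool", "arguments": {
  "series": [
    [-35, -2, -24, 0, -6, 0, 60],
    [-73, -4, -50, 0, -13, 0, 60],
    [-112, -5, -77, 0, -20, 0, 60],
    [-150, -7, -104, 0, -27, 0, 60],
    [-188, -9, -130, 0, -34, 0, 60]
  ]
}}

```text
clock: 0.75
tcp_pos: [0.3482, -0.458, 0.2401]
orientation: [-0.823, 1.676, -1.674]
contact_force: [1.1, -0.4, -0.8]
grip_width: 0.0602
```

```bash
python3 - <<'E'
from bench import r
from h import *
o=r.get_obs();show(o)
tgt(o,[.5352,-.2142,.25],-3.5)
E
```

```text
t 0.75 pos [ 0.3482 -0.458   0.2401] zaz -37.68 ydown [-0.     0.001 -1.   ] q [ 0.955  0.314 -0.177  1.779  0.062  1.054  0.098] F [ 1.06 -0.37 -0.79] M [-0.039 -0.08   0.046] g 60.2
shift [-307.3   -9.8   -1.1] turn [ 3.000e-02 -3.418e+01 -3.000e-02]
```

Emit:
{"name": "drive_tool", "arguments": {
  "series": [
    [-44, -2, 0, 0, -7, 0, 60],
    [-88, -4, 0, 0, -14, 0, 60],
    [-132, -6, 0, 0, -21, 0, 60],
    [-176, -8, 0, 0, -28, 0, 60],
    [-220, -9, 0, 0, -34, 0, 60]
  ]
}}

```text
clock: 1.25
tcp_pos: [0.4835, -0.2825, 0.2495]
orientation: [-1.18, 1.253, -1.253]
contact_force: [0.8, -0.6, -0.1]
grip_width: 0.0604
```

Emit:
{"name": "drive_tool", "arguments": {
  "series": [
    [-20, 0, 0, 0, 0, 0, 60],
    [-20, 0, 0, 0, 0, 0, 60]
  ]
}}

```text
clock: 1.45
tcp_pos: [0.4862, -0.2583, 0.2497]
orientation: [-1.182, 1.248, -1.247]
contact_force: [0.6, -0.2, -1.0]
grip_width: 0.0599
```

```bash
python3 - <<'E'
from bench import r
from h import *
o=r.get_obs();show(o)
tgt(o,[.5352,-.2142,.25],-3.5)
f=r.grab_frame("wrist");save(f,"w1.pkl");cv2.imwrite("pics/w1.png",f["frame"])
print(proj(f,[[.5352,-.2142,.197],[.5352,-.2142,.158],[.535,-.2115,.154]]))
E
```

```text
t 1.45 pos [ 0.4862 -0.2583  0.2497] zaz -3.03 ydown [ 0.001  0.002 -1.   ] q [ 0.706  0.284 -0.398  1.813  0.122  1.069  0.21 ] F [ 0.59 -0.19 -0.96] M [ 0.012  0.007 -0.014] g 59.9
shift [-46.6  -0.2  46.6] turn [-0.04  0.47 -0.09]
[[411.8108295  171.35743954]
 [397.05997206 165.03527138]
 [395.49155422 160.1233641 ]]
```

View pics/w1.png

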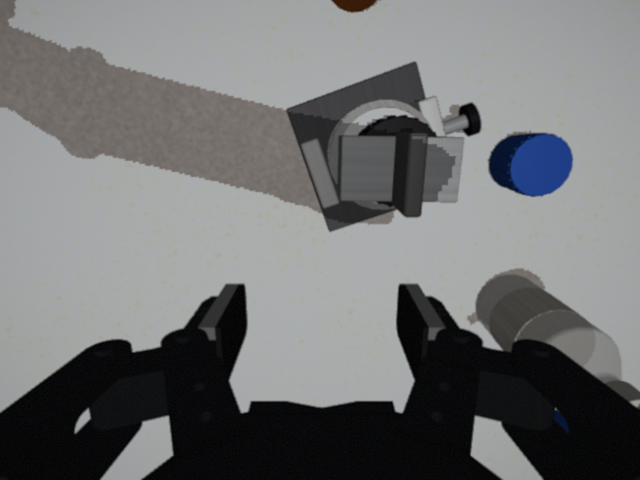

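```bash
python3 - <<'E'
from h import *
np.set_printoptions(precision=4,suppress=True)
f=load("w1.pkl")
crop(f,320,110,480,230,5,"pics/w1c.png",1.6)
P=onz(f,[(341,136),(463,138),(460,202),(341,202)],.158);print(P,P.mean(0))
E
```

```text
[[ 0.5015 -0.1951  0.158 ]
 [ 0.5748 -0.2003  0.158 ]
 [ 0.5747 -0.2393  0.158 ]
 [ 0.4999 -0.2353  0.158 ]] [ 0.5377 -0.2175  0.158 ]
```

View pics/w1c.png

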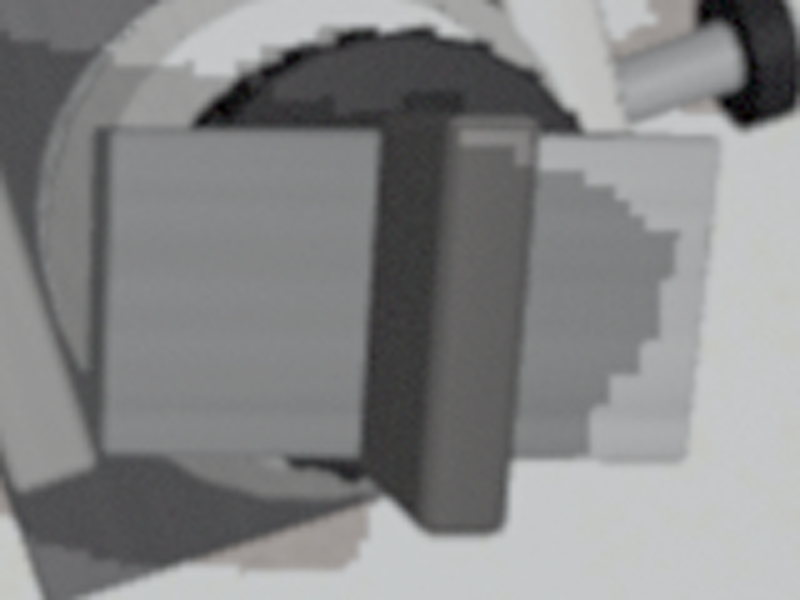

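```bash
python3 - <<'E'
from bench import r
from h import *
np.set_printoptions(precision=4,suppress=True)
f=load("w1.pkl")
c=lambda L:[(320+x/5,110+y/5) for x,y in L]
P=onz(f,c([(450,120),(535,120),(505,530),(425,530)]),.197);print(P,P.mean(0))
P=onz(f,c([(108,132),(718,137),(685,460),(104,452)]),.158);print(P,P.mean(0))
tgt(r.get_obs(),[.536,-.216,.25],-3.5)
E
```

```text
[[ 0.5341 -0.1956  0.197 ]
 [ 0.5426 -0.1961  0.197 ]
 [ 0.5403 -0.238   0.197 ]
 [ 0.5318 -0.2375  0.197 ]] [ 0.5372 -0.2168  0.197 ]
[[ 0.5018 -0.1954  0.158 ]
 [ 0.5751 -0.2     0.158 ]
 [ 0.5728 -0.2392  0.158 ]
 [ 0.4998 -0.2343  0.158 ]] [ 0.5374 -0.2172  0.158 ]
shift [-47.7  -0.4  48.2] turn [-0.    0.27 -0.02]
```

Emit:
{"name": "drive_tool", "arguments": {
  "series": [
    [-16, 0, 16, 0, 0, 0, 60],
    [-32, 0, 32, 0, 0, 0, 60],
    [-45, 0, 46, 0, 0, 0, 60],
    [-47, 0, 48, 0, 0, 0, 60],
    [-47, 0, 48, 0, 0, 0, 60]
  ]
}}

```text
clock: 2.0
tcp_pos: [0.5353, -0.2179, 0.2493]
orientation: [-1.182, 1.252, -1.251]
contact_force: [-0.5, -0.7, -0.9]
grip_width: 0.0601
```

```bash
python3 - <<'E'
from bench import r
from h import *
o=r.get_obs();show(o)
tgt(o,[.5365,-.216,.166],-3.5)
E
```

```text
t 2.0 pos [ 0.5353 -0.2179  0.2493] zaz -3.29 ydown [-0.001 -0.    -1.   ] q [ 0.609  0.333 -0.414  1.75   0.149  1.09   0.088] F [-0.55 -0.71 -0.91] M [-0.042  0.004 -0.085] g 60.1
shift [-2.  83.3  1.2] turn [0.04 0.21 0.01]
```

Emit:
{"name": "drive_tool", "arguments": {
  "series": [
    [-2, 22, 1, 0, 0, 0, 60],
    [-2, 45, 1, 0, 0, 0, 60],
    [-2, 65, 1, 0, 0, 0, 60],
    [-2, 80, 1, 0, 0, 0, 60],
    [-2, 83, 1, 0, 0, 0, 60]
  ]
}}

```text
clock: 2.5
tcp_pos: [0.5344, -0.2171, 0.1645]
orientation: [-1.183, 1.256, -1.251]
contact_force: [-0.9, 0.5, -0.1]
grip_width: 0.0597
```

Emit:
{"name": "drive_tool", "arguments": {
  "series": [
    [0, 0, 0, 0, 0, 0, 25],
    [0, 0, 0, 0, 0, 0, 5],
    [0, 0, 0, 0, 0, 0, 0],
    [0, 0, 0, 0, 0, 0, 0],
    [0, 0, 0, 0, 0, 0, 0]
  ],
  "squeeze": 60
}}

```text
clock: 3.0
tcp_pos: [0.5349, -0.2173, 0.1653]
orientation: [-1.183, 1.255, -1.252]
contact_force: [0.6, -0.2, 2.3]
grip_width: 0.009
```

```bash
python3 - <<'E'
from bench import r
from h import *
o=r.get_obs();show(o)
f=r.grab_frame("wrist");save(f,"w2.pkl");cv2.imwrite("pics/w2.png",f["frame"])
E
```

```text
t 3.0 pos [ 0.5349 -0.2173  0.1653] zaz -3.39 ydown [-0.003 -0.    -1.   ] q [ 0.589  0.421 -0.398  1.834  0.201  0.928  0.042] F [ 0.63 -0.24  2.3 ] M [-0.102 -0.041  0.021] g 9.0
```

View pics/w2.png

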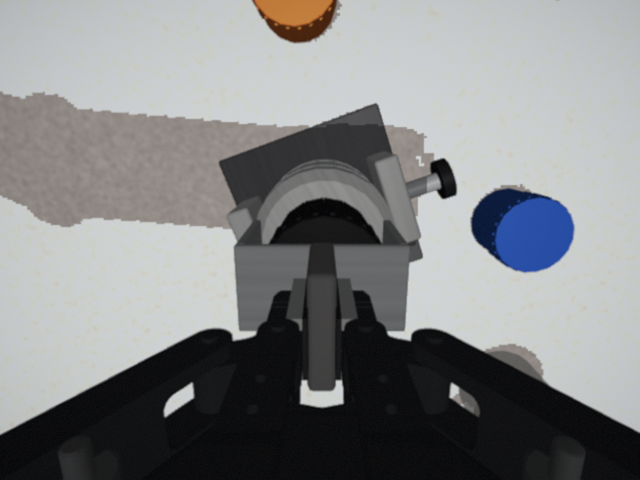

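The pads hold the fin at (321,310), centred, with the opening at 9 mm. Lifting straight up.

Emit:
{"name": "drive_tool", "arguments": {
  "series": [
    [0, -10, 0, 0, 0, 0, 0],
    [0, -30, 0, 0, 0, 0, 0],
    [0, -55, 0, 0, 0, 0, 0],
    [0, -80, 0, 0, 0, 0, 0],
    [0, -92, 0, 0, 0, 0, 0]
  ]
}}

```text
clock: 3.55
tcp_pos: [0.536, -0.2173, 0.2599]
orientation: [-1.181, 1.252, -1.254]
contact_force: [0.9, -0.1, -1.5]
grip_width: 0.0092
```

Emit:
{"name": "drive_tool", "arguments": {
  "series": [
    [0, 0, 0, 0, 0, 0, 0],
    [0, 0, 0, 0, 0, 0, 0]
  ]
}}

```text
clock: 3.75
tcp_pos: [0.5358, -0.2172, 0.2596]
orientation: [-1.182, 1.252, -1.254]
contact_force: [-0.7, -0.2, -2.1]
grip_width: 0.0093
```

```bash
python3 - <<'E'
from bench import r
from h import *
o=r.get_obs();show(o)
f=r.grab_frame("side");save(f,"s2.pkl");crop(f,270,100,430,260,4,"pics/s2.png",1.4)
tgt(o,[.549,.2215,.259],-2)
E
```

```text
t 3.75 pos [ 0.5358 -0.2172  0.2596] zaz -3.38 ydown [-0.    -0.001 -1.   ] q [ 0.61   0.324 -0.417  1.738  0.146  1.11   0.088] F [-0.65 -0.2  -2.06] M [ 0.055 -0.021 -0.015] g 9.3
shift [-4.387e+02  1.000e-01 -1.270e+01] turn [-0.   -1.38  0.07]
```

View pics/s2.png

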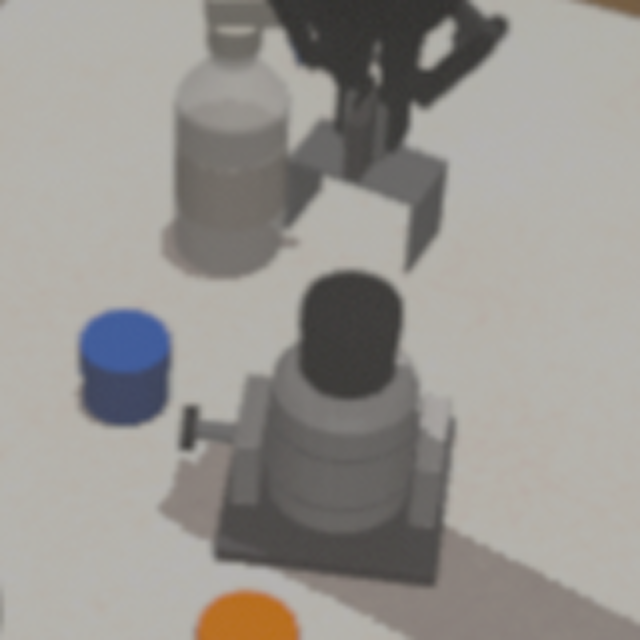

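Emit:
{"name": "drive_tool", "arguments": {
  "series": [
    [-30, 0, 0, 0, 0, 0, 0],
    [-72, 0, -2, 0, 0, 0, 0],
    [-116, 0, -3, 0, 0, 0, 0],
    [-160, 0, -4, 0, -1, 0, 0],
    [-200, 0, -6, 0, -1, 0, 0]
  ]
}}

```text
clock: 4.3
tcp_pos: [0.5403, -0.0149, 0.2574]
orientation: [-1.193, 1.241, -1.237]
contact_force: [0.7, -0.7, -1.0]
grip_width: 0.0089
```

Emit:
{"name": "drive_tool", "arguments": {
  "series": [
    [-44, 0, -1, 0, 0, 0, 0],
    [-88, 0, -3, 0, 0, 0, 0],
    [-130, 0, -4, 0, 0, 0, 0],
    [-165, 0, -5, 0, 0, 0, 0],
    [-185, 0, -6, 0, 0, 0, 0]
  ]
}}

```text
clock: 4.8
tcp_pos: [0.5402, 0.1737, 0.2559]
orientation: [-1.196, 1.241, -1.232]
contact_force: [-0.7, 0.4, -2.0]
grip_width: 0.0094
```

```bash
python3 - <<'E'
from bench import r
from h import *
o=r.get_obs();show(o)
tgt(o,[.549,.2215,.259],-2)
E
```

```text
t 4.8 pos [0.5402 0.1737 0.2559] zaz -2.07 ydown [-0.006  0.001 -1.   ] q [ 0.059  0.341 -0.599  1.753  0.207  1.118 -0.641] F [-0.71  0.39 -1.98] M [-0.045 -0.103  0.029] g 9.4
shift [-48.   -3.1   7. ] turn [ 0.35 -0.07 -0.02]
```

Emit:
{"name": "drive_tool", "arguments": {
  "series": [
    [-18, -1, 3, 0, 0, 0, 0],
    [-36, -2, 6, 0, 0, 0, 0],
    [-47, -3, 8, 0, 0, 0, 0],
    [-48, -3, 8, 0, 0, 0, 0],
    [-48, -3, 8, 0, 0, 0, 0]
  ]
}}

```text
clock: 5.3
tcp_pos: [0.5498, 0.2207, 0.2581]
orientation: [-1.197, 1.241, -1.233]
contact_force: [0.2, -0.1, -1.3]
grip_width: 0.0092
```

```bash
python3 - <<'E'
from bench import r
from h import *
o=r.get_obs();show(o)
fs={n:r.grab_frame(n) for n in("side","top","wrist")};save(fs,"f3.pkl")
crop(fs["side"],170,200,330,440,2.5,"pics/s3.png",1.4)
crop(fs["top"],140,180,300,280,5,"pics/t3.png",2)
cv2.imwrite("pics/w3.png",fs["wrist"]["frame"])
E
```

```text
t 5.3 pos [0.5498 0.2207 0.2581] zaz -2.08 ydown [-0.007 -0.    -1.   ] q [-0.021  0.384 -0.603  1.692  0.231  1.145 -0.723] F [ 0.24 -0.11 -1.32] M [-0.06  -0.021 -0.043] g 9.2
```

View pics/s3.png

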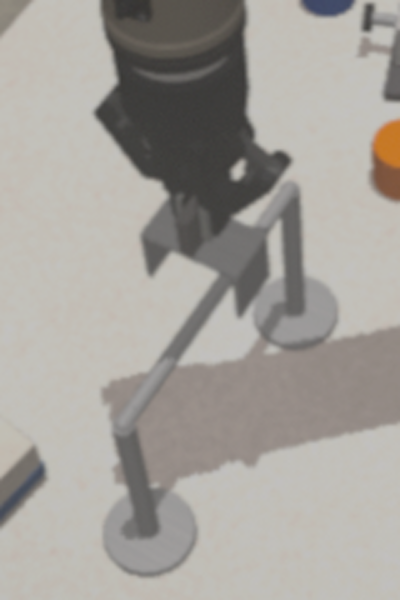

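View pics/t3.png

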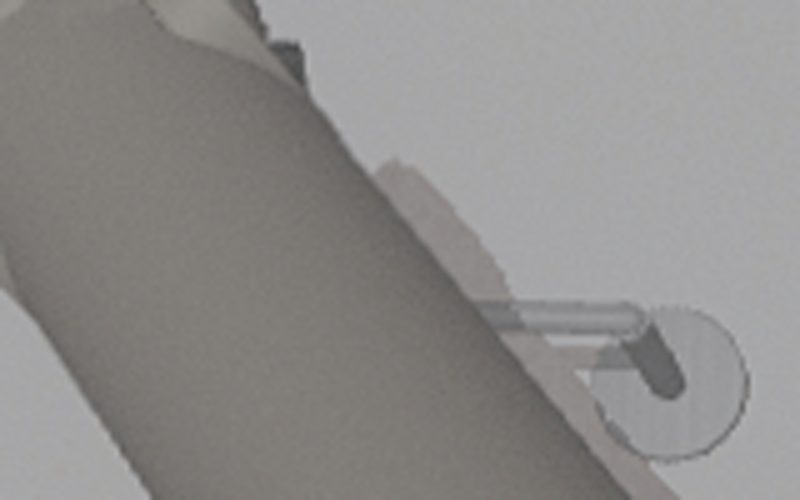

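View pics/w3.png

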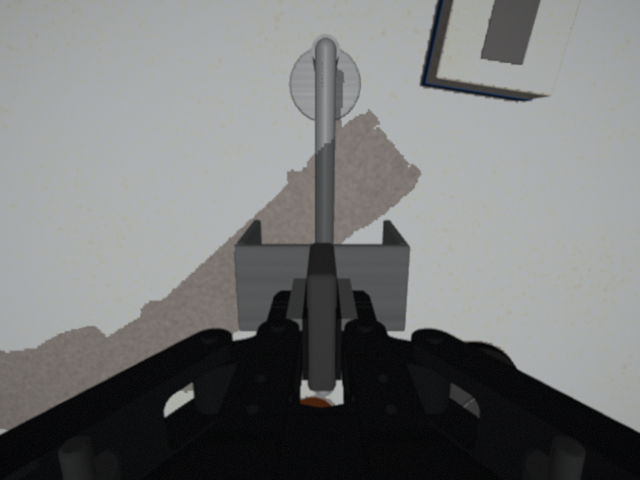

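The wrist view shows the bar (x≈325) midway between the legs (240 and 408), and parallel. Lowering about 70 mm, the last part gently.

Emit:
{"name": "drive_tool", "arguments": {
  "series": [
    [0, 15, 0, 0, 0, 0, 0],
    [0, 32, 0, 0, 0, 0, 0],
    [0, 48, 0, 0, 0, 0, 0],
    [0, 60, 0, 0, 0, 0, 0],
    [0, 66, 0, 0, 0, 0, 0]
  ]
}}

```text
clock: 5.95
tcp_pos: [0.549, 0.2194, 0.1907]
orientation: [-1.198, 1.243, -1.234]
contact_force: [-0.5, 0.3, -1.9]
grip_width: 0.0094
```

Emit:
{"name": "drive_tool", "arguments": {
  "series": [
    [0, 2, 0, 0, 0, 0, 0],
    [0, 3, 0, 0, 0, 0, 0],
    [0, 4, 0, 0, 0, 0, 0]
  ]
}}

```text
clock: 6.25
tcp_pos: [0.5493, 0.2196, 0.1872]
orientation: [-1.197, 1.242, -1.234]
contact_force: [-2.0, -1.1, 3.1]
grip_width: 0.0092
```

```bash
python3 - <<'E'
from bench import r
from h import *
o=r.get_obs();show(o)
E
```

```text
t 6.25 pos [0.5493 0.2196 0.1872] zaz -2.17 ydown [-0.008 -0.001 -1.   ] q [-0.04   0.452 -0.582  1.768  0.283  1.013 -0.767] F [-2.02 -1.1   3.06] M [-0.189  0.286  0.   ] g 9.2
```

Emit:
{"name": "drive_tool", "arguments": {
  "series": [
    [0, 0, 0, 0, 0, 0, 11],
    [0, 0, 0, 0, 0, 0, 14],
    [0, 0, 0, 0, 0, 0, 20],
    [0, 0, 0, 0, 0, 0, 30],
    [0, 0, 0, 0, 0, 0, 40]
  ]
}}

```text
clock: 6.75
tcp_pos: [0.5494, 0.2197, 0.1874]
orientation: [-1.197, 1.242, -1.234]
contact_force: [0.0, 0.0, -0.2]
grip_width: 0.04
```

```bash
python3 - <<'E'
from bench import r
from h import *
o=r.get_obs();show(o)
f=r.grab_frame("side")
crop(f,170,200,330,440,2.5,"pics/s4.png",1.4)
f=r.grab_frame("wrist")
cv2.imwrite("pics/w4.png",f["frame"])
E
```

```text
t 6.75 pos [0.5494 0.2197 0.1874] zaz -2.17 ydown [-0.007 -0.001 -1.   ] q [-0.04   0.452 -0.582  1.768  0.283  1.013 -0.767] F [ 0.01  0.01 -0.22] M [-0.01  -0.005  0.009] g 40.0
```

View pics/s4.png

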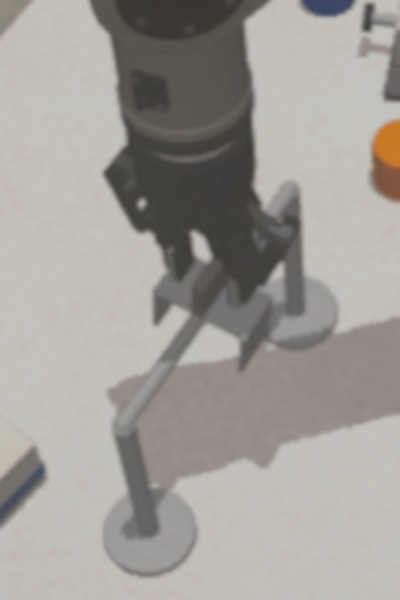

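View pics/w4.png

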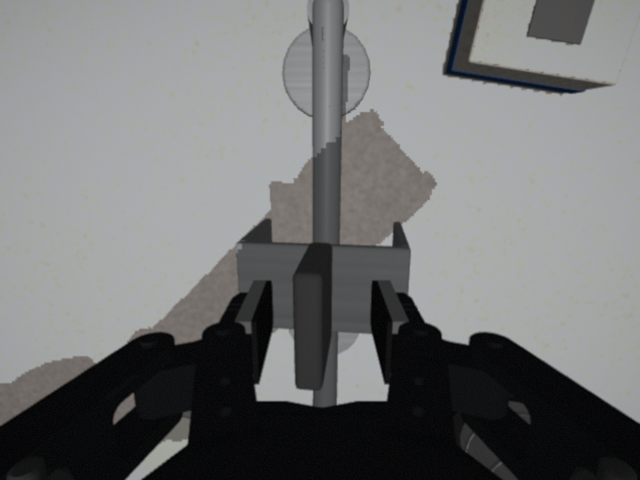

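The guard rests on the bar, tilted a little to the left, and is clear of both pads. Retreating upward.

Emit:
{"name": "drive_tool", "arguments": {
  "series": [
    [0, -15, 0, 0, 0, 0, 45],
    [0, -35, 0, 0, 0, 0, 45],
    [0, -60, 0, 0, 0, 0, 45],
    [0, -85, 0, 0, 0, 0, 45],
    [0, -95, 0, 0, 0, 0, 45]
  ]
}}

```text
clock: 7.35
tcp_pos: [0.5511, 0.2206, 0.286]
orientation: [-1.193, 1.24, -1.235]
contact_force: [0.0, -0.0, 0.0]
grip_width: 0.0452
```

```bash
python3 - <<'E'
from bench import r
from h import *
o=r.get_obs();show(o)
f=r.grab_frame("side")
crop(f,170,200,330,440,2.5,"pics/s5.png",1.4)
f=r.grab_frame("wrist")
cv2.imwrite("pics/w5.png",f["frame"])
tgt(o,[.535,-.2125,.28],-25)
E
```

```text
t 7.35 pos [0.5511 0.2206 0.286 ] zaz -2.16 ydown [-0.003  0.001 -1.   ] q [-0.014  0.361 -0.609  1.658  0.216  1.194 -0.71 ] F [ 0.04 -0.01  0.03] M [ 0.022 -0.046  0.061] g 45.2
shift [4.334e+02 5.500e+00 3.000e-01] turn [ 2.000e-01  2.284e+01 -2.000e-02]
```

View pics/s5.png

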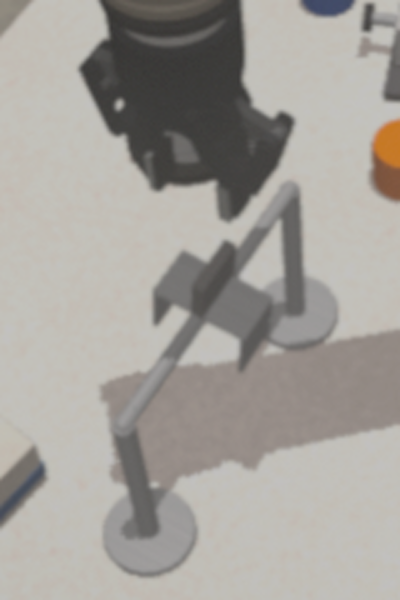

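View pics/w5.png

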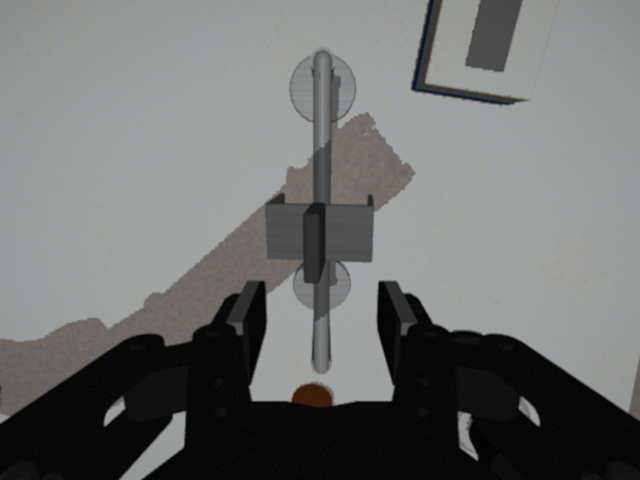

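The guard hangs astride mid-rail with a leg on each side of the bar. Moving back to the cap.

Emit:
{"name": "drive_tool", "arguments": {
  "series": [
    [40, 0, 0, 0, 2, 0, 80],
    [86, 1, 0, 0, 4, 0, 80],
    [132, 2, 0, 0, 6, 0, 80],
    [178, 3, 0, 0, 8, 0, 80],
    [222, 3, 0, 0, 10, 0, 80]
  ]
}}

```text
clock: 7.95
tcp_pos: [0.5412, -0.0039, 0.2798]
orientation: [-1.105, 1.37, -1.363]
contact_force: [1.3, 0.1, 0.2]
grip_width: 0.08
```

Emit:
{"name": "drive_tool", "arguments": {
  "series": [
    [44, 0, 8, 0, 2, 0, 80],
    [88, 1, 15, 0, 5, 0, 80],
    [128, 1, 22, 0, 8, 0, 80],
    [150, 1, 26, 0, 11, 0, 80],
    [150, 1, 26, 0, 12, 0, 80]
  ]
}}

```text
clock: 8.45
tcp_pos: [0.5335, -0.1599, 0.2775]
orientation: [-0.981, 1.526, -1.518]
contact_force: [0.3, 0.3, -0.4]
grip_width: 0.08
```

```bash
python3 - <<'E'
from bench import r
from h import *
o=r.get_obs();show(o)
f=r.grab_frame("wrist");f2={n:r.grab_frame(n) for n in("side","top")};f2["wrist"]=f;save(f2,"f6.pkl")
cv2.imwrite("pics/w6.png",f["frame"])
print(proj(f,[[.535,-.2125,.154]]))
crop(f2["side"],300,140,400,240,6,"pics/s6.png",1.4)
tgt(o,[.535,-.2125,.28],-25)
E
```

```text
t 8.45 pos [ 0.5335 -0.1599  0.2775] zaz -24.75 ydown [-0.009 -0.    -1.   ] q [ 0.492  0.272 -0.381  1.76   0.112  1.14  -0.356] F [ 0.31  0.32 -0.42] M [ 0.008 -0.006 -0.049] g 80.0
[[353.06680437 285.40284752]]
shift [47.1 -2.5 23.4] turn [0.45 0.25 0.24]
```

View pics/w6.png

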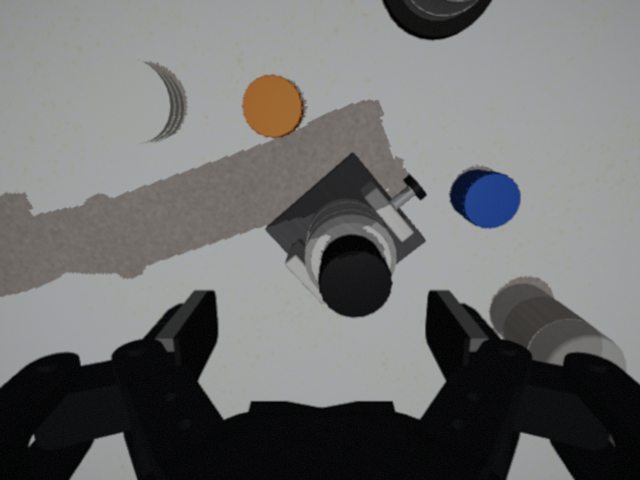

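View pics/s6.png

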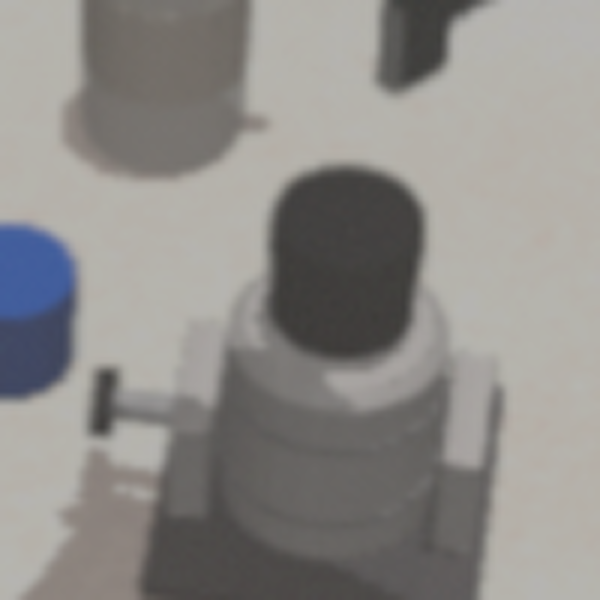

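```bash
python3 - <<'E'
from h import *
fs=load("f6.pkl")
crop(fs["wrist"],300,215,420,330,6,"pics/w6c.png",2.6)
E
```

```text
(no output)
```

View pics/w6c.png

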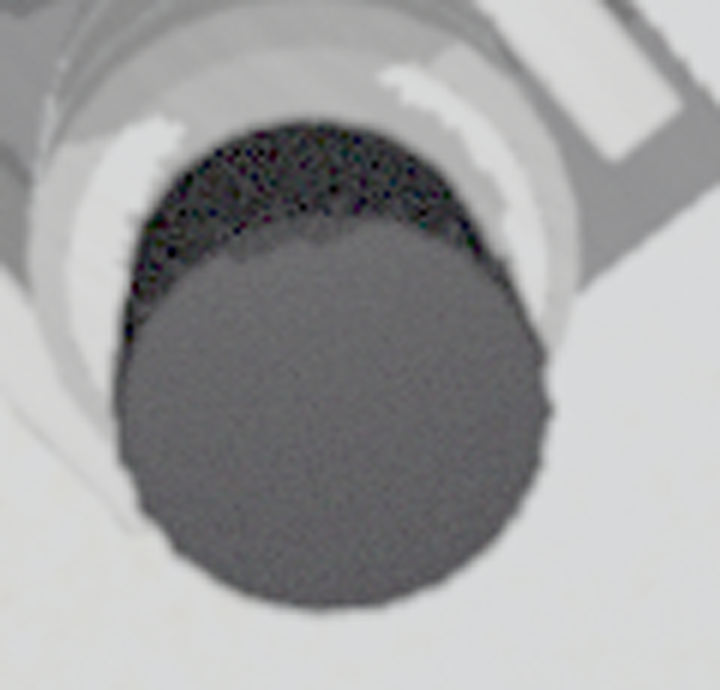

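```bash
python3 - <<'E'
from bench import r
from h import *
np.set_printoptions(precision=4,suppress=True)
fs=load("f6.pkl")
print(onz(fs["wrist"],[(300+336/6,215+412/6)],.154))
c=lambda L:[(300+x/6,140+y/6) for x,y in L]
P=onz(fs["side"],c([(270,215),(425,228),(347,164),(348,268)]),.154);print(P)
P=onz(fs["side"],c([(346,358)]),.106);print(P)
o=r.get_obs()
tgt(o,[.5355,-.214,.22],-25)
E
```

```text
[[ 0.5376 -0.2121  0.154 ]]
[[ 0.56   -0.1975  0.154 ]
 [ 0.5068 -0.2159  0.154 ]
 [ 0.5455 -0.2353  0.154 ]
 [ 0.5239 -0.1843  0.154 ]]
[[ 0.5228 -0.1874  0.106 ]]
shift [54.3 58.2 25.6] turn [0.41 0.86 0.1 ]
```

```bash
python3 - <<'E'
from bench import r
from h import *
o=r.get_obs();show(o)
tgt(o,[.5357,-.2115,.19],-25)
E
```

```text
t 8.6 pos [ 0.5347 -0.1541  0.2783] zaz -24.14 ydown [-0.007  0.001 -1.   ] q [ 0.488  0.271 -0.388  1.76   0.111  1.14  -0.355] F [1.42 0.55 0.41] M [ 0.044 -0.01  -0.013] g 80.0
shift [51.9 88.2 25. ] turn [0.41 0.86 0.1 ]
```

Emit:
{"name": "drive_tool", "arguments": {
  "series": [
    [16, 15, 8, 0, 0, 0, 80],
    [32, 35, 16, 0.4, 1, 0, 80],
    [46, 55, 22, 0.4, 1, 0, 80],
    [52, 75, 25, 0.4, 1, 0, 80],
    [52, 86, 25, 0.4, 1, 0, 80]
  ]
}}

```text
clock: 9.1
tcp_pos: [0.5343, -0.2125, 0.1893]
orientation: [-0.973, 1.527, -1.524]
contact_force: [-0.7, 0.0, -0.1]
grip_width: 0.0802
```

Emit:
{"name": "drive_tool", "arguments": {
  "series": [
    [0, 0, 0, 0, 0, 0, 80],
    [0, 0, 0, 0, 0, 0, 80]
  ]
}}

```text
clock: 9.3
tcp_pos: [0.5343, -0.2116, 0.1889]
orientation: [-0.974, 1.527, -1.523]
contact_force: [0.3, -0.3, -0.1]
grip_width: 0.0802
```

```bash
python3 - <<'E'
from bench import r
from h import *
o=r.get_obs();show(o)
f=r.grab_frame("wrist");save(f,"w7.pkl")
cv2.imwrite("pics/w7.png",np.clip(255*(f["frame"]/255.)**(1/2.2),0,255).astype(np.uint8))
print(proj(f,[[.5357,-.2115,.154],[.5357,-.2115,.106]]))
tgt(o,[.5357,-.2115,.115],-25)
E
```

```text
t 9.3 pos [ 0.5343 -0.2116  0.1889] zaz -25.07 ydown [-0.005 -0.    -1.   ] q [ 0.541  0.383 -0.345  1.821  0.155  0.968 -0.308] F [ 0.31 -0.26 -0.08] M [ 0.017  0.036 -0.003] g 80.2
[[323.70827441 267.14091001]
 [323.59849926 240.30336314]]
shift [-0.9 73.9  1.6] turn [ 0.26 -0.07  0.13]
```

View pics/w7.png

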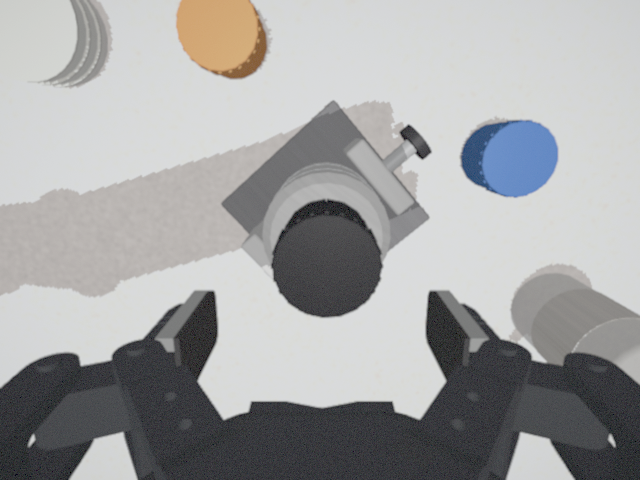

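```bash
python3 - <<'E'
from bench import r
from h import *
np.set_printoptions(precision=4,suppress=True)
f=load("w7.pkl")
print(onz(f,[(326.5,265)],.154))
o=r.get_obs()
tgt(o,[.5365,-.2115,.114],-25)
E
```

```text
[[ 0.5374 -0.2111  0.154 ]]
shift [-1.1 75.7  1.7] turn [ 0.17 -0.08  0.12]
```

Emit:
{"name": "drive_tool", "arguments": {
  "series": [
    [-1, 15, 2, 0.2, 0, 0.1, 80],
    [-1, 35, 2, 0.2, 0, 0.1, 80],
    [-1, 55, 2, 0.2, 0, 0.1, 80],
    [-1, 69, 2, 0.2, 0, 0.1, 80],
    [-1, 75, 2, 0.2, 0, 0.1, 80]
  ]
}}

```text
clock: 9.85
tcp_pos: [0.5366, -0.2113, 0.1141]
orientation: [-0.97, 1.523, -1.523]
contact_force: [-0.1, -0.4, -0.3]
grip_width: 0.0801
```

Emit:
{"name": "drive_tool", "arguments": {
  "series": [
    [0, 0, 0, 0, 0, 0, 70],
    [0, 0, 0, 0, 0, 0, 62],
    [0, 0, 0, 0, 0, 0, 56],
    [0, 0, 0, 0, 0, 0, 52],
    [0, 0, 0, 0, 0, 0, 50]
  ],
  "squeeze": 30
}}

```text
clock: 10.35
tcp_pos: [0.5374, -0.2115, 0.1152]
orientation: [-0.969, 1.522, -1.525]
contact_force: [-1.6, 0.7, 5.2]
grip_width: 0.0551
```

```bash
python3 - <<'E'
from bench import r
from h import *
o=r.get_obs();show(o)
f=r.grab_frame("wrist")
cv2.imwrite("pics/w8.png",np.clip(255*(f["frame"]/255.)**(1/2.2),0,255).astype(np.uint8))
E
```

```text
t 10.35 pos [ 0.5374 -0.2115  0.1152] zaz -25.04 ydown [ 0.001 -0.001 -1.   ] q [ 0.52   0.475 -0.326  1.878  0.202  0.819 -0.348] F [-1.57  0.75  5.21] M [ 0.132  0.233 -0.049] g 55.1
```

View pics/w8.png

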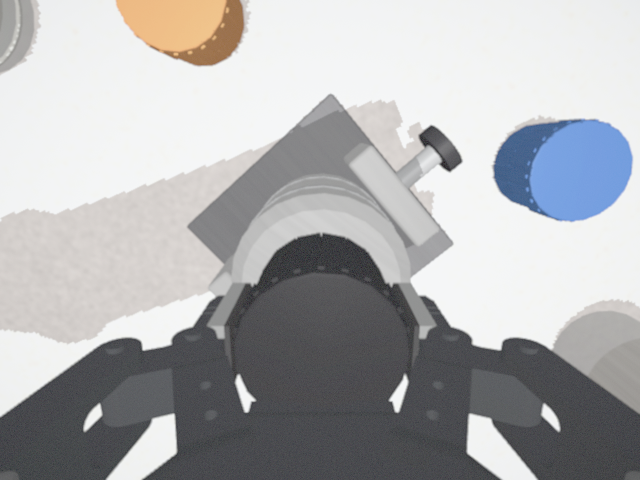

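The cap is held centred at (322,330), opening 55 mm. Trying a gentle anticlockwise turn (negative about tool y).

Emit:
{"name": "drive_tool", "arguments": {
  "series": [
    [0, 0, 0, 0, -2, 0, 50],
    [0, 0, 0, 0, -4, 0, 50]
  ]
}}

```text
clock: 10.6
tcp_pos: [0.5376, -0.2115, 0.1155]
orientation: [-1.012, 1.471, -1.475]
contact_force: [-0.3, -0.1, -0.1]
grip_width: 0.0553
```

```bash
python3 - <<'E'
from bench import r
from h import *
show(r.get_obs())
E
```

```text
t 10.6 pos [ 0.5376 -0.2115  0.1155] zaz -20.96 ydown [ 0.002 -0.001 -1.   ] q [ 0.533  0.476 -0.342  1.877  0.213  0.821 -0.285] F [-0.35 -0.13 -0.12] M [-0.038  0.031  0.   ] g 55.3
```

Emit:
{"name": "drive_tool", "arguments": {
  "series": [
    [0, 0, 0, 0, -2, 0, 50],
    [0, 0, 0, 0, -4, 0, 50],
    [0, 0, 0, 0, -6, 0, 50]
  ]
}}

```text
clock: 10.9
tcp_pos: [0.5375, -0.2116, 0.1156]
orientation: [-1.074, 1.396, -1.4]
contact_force: [0.3, -0.1, -0.8]
grip_width: 0.0553
```

```bash
python3 - <<'E'
from bench import r
from h import *
show(r.get_obs())
f=r.grab_frame("wrist")
cv2.imwrite("pics/w9.png",np.clip(255*(f["frame"]/255.)**(1/2.2),0,255).astype(np.uint8))
E
```

```text
t 10.9 pos [ 0.5375 -0.2116  0.1156] zaz -14.89 ydown [ 0.002 -0.001 -1.   ] q [ 0.552  0.479 -0.367  1.876  0.228  0.825 -0.193] F [ 0.28 -0.05 -0.81] M [-0.04  -0.006 -0.031] g 55.3
```

View pics/w9.png

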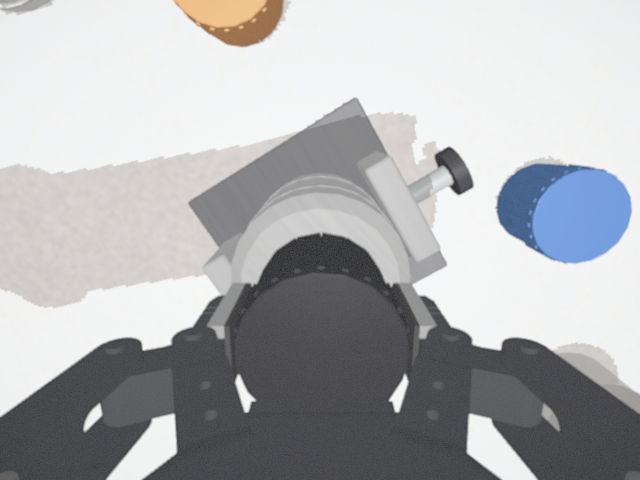

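Dots on the cap keep their place in the gripper view, so it turns with almost no torque. This could still be the slack before the stop, so I go on gently.

Emit:
{"name": "drive_tool", "arguments": {
  "series": [
    [0, 0, 0, 0, -2, 0, 50],
    [0, 0, 0, 0, -4, 0, 50],
    [0, 0, 0, 0, -5, 0, 50]
  ]
}}

```text
clock: 11.25
tcp_pos: [0.5374, -0.2118, 0.1156]
orientation: [-1.123, 1.332, -1.336]
contact_force: [0.6, -0.6, 0.0]
grip_width: 0.0554
```

```bash
python3 - <<'E'
from bench import r
from h import *
show(r.get_obs())
E
```

```text
t 11.25 pos [ 0.5374 -0.2118  0.1156] zaz -9.78 ydown [ 0.002 -0.001 -1.   ] q [ 0.568  0.482 -0.388  1.875  0.242  0.828 -0.115] F [ 0.58 -0.55  0.03] M [-0.007 -0.033 -0.014] g 55.4
```

Emit:
{"name": "drive_tool", "arguments": {
  "series": [
    [0, 0, 0, 0, -2, 0, 50],
    [0, 0, 0, 0, -3, 0, 50],
    [0, 0, 0, 0, -4, 0, 50]
  ]
}}

```text
clock: 11.55
tcp_pos: [0.5374, -0.2118, 0.1156]
orientation: [-1.159, 1.281, -1.285]
contact_force: [0.3, -0.3, -1.1]
grip_width: 0.0555
```

```bash
python3 - <<'E'
from bench import r
from h import *
show(r.get_obs())
E
```

```text
t 11.55 pos [ 0.5374 -0.2118  0.1156] zaz -5.76 ydown [ 0.002 -0.001 -1.   ] q [ 0.581  0.485 -0.404  1.874  0.252  0.83  -0.053] F [ 0.3  -0.31 -1.08] M [-0.014 -0.024  0.014] g 55.5
```

Emit:
{"name": "drive_tool", "arguments": {
  "series": [
    [0, 0, 0, 0, -1, 0, 50],
    [0, 0, 0, 0, -2, 0, 50],
    [0, 0, 0, 0, -3, 0, 50]
  ]
}}

```text
clock: 11.85
tcp_pos: [0.5374, -0.2118, 0.1156]
orientation: [-1.186, 1.242, -1.246]
contact_force: [-0.0, 0.0, -0.5]
grip_width: 0.055
```

```bash
python3 - <<'E'
from bench import r
from h import *
show(r.get_obs())
E
```

```text
t 11.85 pos [ 0.5374 -0.2118  0.1156] zaz -2.69 ydown [ 0.002 -0.001 -1.   ] q [ 0.59   0.487 -0.416  1.873  0.26   0.832 -0.006] F [-0.04  0.02 -0.51] M [0.036 0.018 0.033] g 55.0
```

Emit:
{"name": "drive_tool", "arguments": {
  "series": [
    [0, 0, 0, 0, -1, 0, 50],
    [0, 0, 0, 0, -2, 0, 50],
    [0, 0, 0, 0, -3, 0, 50]
  ]
}}

```text
clock: 12.15
tcp_pos: [0.5374, -0.2118, 0.1156]
orientation: [-1.212, 1.202, -1.206]
contact_force: [0.5, -0.3, -0.4]
grip_width: 0.0552
```

```bash
python3 - <<'E'
from bench import r
from h import *
show(r.get_obs())
f=r.grab_frame("wrist")
cv2.imwrite("pics/w10.png",np.clip(255*(f["frame"]/255.)**(1/2.2),0,255).astype(np.uint8))
E
```

```text
t 12.15 pos [ 0.5374 -0.2118  0.1156] zaz 0.39 ydown [ 0.002 -0.001 -1.   ] q [ 0.6    0.489 -0.429  1.873  0.268  0.834  0.041] F [ 0.52 -0.31 -0.44] M [-0.017  0.047  0.011] g 55.2
```

View pics/w10.png

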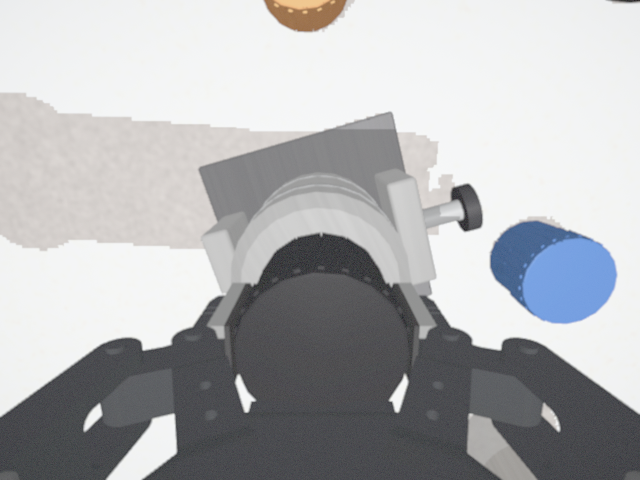

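25° without any torque, so it looks right-handed. A few more gentle degrees, then on.

Emit:
{"name": "drive_tool", "arguments": {
  "series": [
    [0, 0, 0, 0, -2, 0, 50],
    [0, 0, 0, 0, -4, 0, 50],
    [0, 0, 0, 0, -6, 0, 50]
  ]
}}

```text
clock: 12.5
tcp_pos: [0.5374, -0.2118, 0.1156]
orientation: [-1.261, 1.123, -1.127]
contact_force: [-0.2, 0.9, 0.3]
grip_width: 0.055
```

```bash
python3 - <<'E'
from bench import r
from h import *
show(r.get_obs())
E
```

```text
t 12.5 pos [ 0.5374 -0.2118  0.1156] zaz 6.53 ydown [ 0.002 -0.001 -1.   ] q [ 0.618  0.493 -0.454  1.871  0.284  0.838  0.134] F [-0.16  0.86  0.33] M [-0.044  0.001 -0.053] g 55.0
```

Emit:
{"name": "drive_tool", "arguments": {
  "series": [
    [0, 0, 0, 0, -3, 0, 50],
    [0, 0, 0, 0, -6, 0, 50],
    [0, 0, 0, 0, -9, 0, 50],
    [0, 0, 0, 0, -12, 0, 50],
    [0, 0, 0, 0, -15, 0, 50]
  ]
}}

```text
clock: 13.0
tcp_pos: [0.5374, -0.2119, 0.1156]
orientation: [-1.365, 0.924, -0.928]
contact_force: [0.4, -0.5, 0.9]
grip_width: 0.0551
```

```bash
python3 - <<'E'
from bench import r
from h import *
show(r.get_obs())
E
```

```text
t 13.0 pos [ 0.5374 -0.2119  0.1156] zaz 21.66 ydown [ 0.002 -0.001 -1.   ] q [ 0.664  0.505 -0.515  1.868  0.324  0.85   0.365] F [ 0.35 -0.45  0.86] M [ 0.026  0.013 -0.041] g 55.1
```

Emit:
{"name": "drive_tool", "arguments": {
  "series": [
    [0, 0, 0, 0, -3, 0, 50],
    [0, 0, 0, 0, -6, 0, 50],
    [0, 0, 0, 0, -9, 0, 50],
    [0, 0, 0, 0, -12, 0, 50],
    [0, 0, 0, 0, -15, 0, 50]
  ]
}}

```text
clock: 13.5
tcp_pos: [0.5373, -0.2119, 0.1156]
orientation: [-1.447, 0.723, -0.727]
contact_force: [-0.9, -0.7, -0.6]
grip_width: 0.0551
```

```bash
python3 - <<'E'
from bench import r
from h import *
show(r.get_obs())
E
```

```text
t 13.5 pos [ 0.5373 -0.2119  0.1156] zaz 36.79 ydown [ 0.002 -0.001 -1.   ] q [ 0.71   0.518 -0.576  1.865  0.364  0.862  0.595] F [-0.89 -0.69 -0.57] M [-0.003 -0.024 -0.078] g 55.1
```

Emit:
{"name": "drive_tool", "arguments": {
  "series": [
    [0, 0, 0, 0, -3, 0, 50],
    [0, 0, 0, 0, -6, 0, 50],
    [0, 0, 0, 0, -9, 0, 50],
    [0, 0, 0, 0, -12, 0, 50],
    [0, 0, 0, 0, -15, 0, 50]
  ]
}}

```text
clock: 14.0
tcp_pos: [0.5373, -0.212, 0.1156]
orientation: [-1.508, 0.518, -0.522]
contact_force: [0.3, -0.2, -0.3]
grip_width: 0.0553
```

```bash
python3 - <<'E'
from bench import r
from h import *
show(r.get_obs())
f=r.grab_frame("wrist")
cv2.imwrite("pics/w11.png",np.clip(255*(f["frame"]/255.)**(1/2.2),0,255).astype(np.uint8))
E
```

```text
t 14.0 pos [ 0.5373 -0.212   0.1156] zaz 51.91 ydown [ 0.002 -0.001 -1.   ] q [ 0.754  0.533 -0.637  1.862  0.405  0.876  0.825] F [ 0.32 -0.17 -0.26] M [-0.004  0.015 -0.035] g 55.3
```

View pics/w11.png

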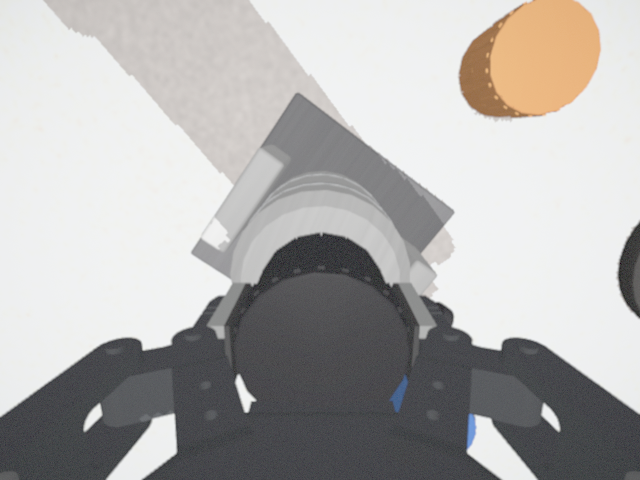

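77° so far, and the cap still follows the gripper. Carrying on past 105°, watching for an end stop.

Emit:
{"name": "drive_tool", "arguments": {
  "series": [
    [0, 0, 0, 0, -2, 0, 50],
    [0, 0, 0, 0, -4, 0, 50],
    [0, 0, 0, 0, -6, 0, 50],
    [0, 0, 0, 0, -8, 0, 50],
    [0, 0, 0, 0, -10, 0, 50]
  ]
}}

```text
clock: 14.55
tcp_pos: [0.5373, -0.2121, 0.1155]
orientation: [-1.538, 0.38, -0.384]
contact_force: [0.1, -0.4, -0.4]
grip_width: 0.0552
```

```bash
python3 - <<'E'
from bench import r
from h import *
show(r.get_obs())
E
```

```text
t 14.55 pos [ 0.5373 -0.2121  0.1155] zaz 62.08 ydown [ 0.002 -0.001 -1.   ] q [ 0.783  0.544 -0.678  1.86   0.433  0.887  0.98 ] F [ 0.11 -0.37 -0.44] M [ 0.047  0.036 -0.001] g 55.2
```

Emit:
{"name": "drive_tool", "arguments": {
  "series": [
    [0, 0, 0, 0, -2, 0, 50],
    [0, 0, 0, 0, -4, 0, 50],
    [0, 0, 0, 0, -6, 0, 50],
    [0, 0, 0, 0, -8, 0, 50],
    [0, 0, 0, 0, -10, 0, 50]
  ]
}}

```text
clock: 15.05
tcp_pos: [0.5372, -0.2123, 0.1155]
orientation: [-1.558, 0.244, -0.247]
contact_force: [-0.8, 0.3, -0.1]
grip_width: 0.0553
```

```bash
python3 - <<'E'
from bench import r
from h import *
show(r.get_obs())
E
```

```text
t 15.05 pos [ 0.5372 -0.2123  0.1155] zaz 72.09 ydown [ 0.002 -0.002 -1.   ] q [ 0.812  0.556 -0.718  1.858  0.461  0.898  1.132] F [-0.77  0.29 -0.15] M [-0.024  0.029 -0.035] g 55.3
```

Emit:
{"name": "drive_tool", "arguments": {
  "series": [
    [0, 0, 0, 0, -2, 0, 50],
    [0, 0, 0, 0, -4, 0, 50],
    [0, 0, 0, 0, -6, 0, 50],
    [0, 0, 0, 0, -8, 0, 50],
    [0, 0, 0, 0, -10, 0, 50]
  ]
}}

```text
clock: 15.55
tcp_pos: [0.5372, -0.2123, 0.1155]
orientation: [-1.57, 0.107, -0.11]
contact_force: [0.7, -0.9, -0.8]
grip_width: 0.0553
```

```bash
python3 - <<'E'
from bench import r
from h import *
show(r.get_obs())
E
```

```text
t 15.55 pos [ 0.5372 -0.2123  0.1155] zaz 82.12 ydown [ 0.002 -0.002 -1.   ] q [ 0.84   0.568 -0.758  1.857  0.49   0.91   1.285] F [ 0.72 -0.88 -0.79] M [ 0.029 -0.001 -0.004] g 55.3
```

Emit:
{"name": "drive_tool", "arguments": {
  "series": [
    [0, 0, 0, 0, -2, 0, 50],
    [0, 0, 0, 0, -4, 0, 50],
    [0, 0, 0, 0, -6, 0, 50],
    [0, 0, 0, 0, -6, 0, 50]
  ]
}}

```text
clock: 15.95
tcp_pos: [0.5365, -0.2127, 0.1153]
orientation: [-1.572, 0.026, -0.027]
contact_force: [-2.7, -0.5, 0.9]
grip_width: 0.0555
```

Emit:
{"name": "drive_tool", "arguments": {
  "series": [
    [0, -1, 0, 0, 0, 0, 50],
    [0, -2, 0, 0, 0, 0, 50],
    [0, -3, 0, 0, 0, 0, 50],
    [0, -4, 0, 0, 0, 0, 50]
  ]
}}

```text
clock: 16.35
tcp_pos: [0.5364, -0.2128, 0.1193]
orientation: [-1.573, 0.027, -0.027]
contact_force: [-0.8, 0.1, -1.0]
grip_width: 0.0555
```

```bash
python3 - <<'E'
from bench import r
from h import *
show(r.get_obs())
E
```

```text
t 16.35 pos [ 0.5364 -0.2128  0.1193] zaz 88.04 ydown [ 0.    -0.002 -1.   ] q [ 0.859  0.571 -0.784  1.853  0.501  0.925  1.379] F [-0.83  0.1  -0.96] M [-0.169  0.23  -0.009] g 55.5
```

Emit:
{"name": "drive_tool", "arguments": {
  "series": [
    [0, -1, 0, 0, 0, 0, 50],
    [0, -2, 0, 0, 0, 0, 50],
    [0, -3, 0, 0, 0, 0, 50],
    [0, -4, 0, 0, 0, 0, 50]
  ]
}}

```text
clock: 16.75
tcp_pos: [0.5364, -0.2127, 0.1234]
orientation: [-1.573, 0.027, -0.027]
contact_force: [-0.8, -0.8, -0.9]
grip_width: 0.055
```

```bash
python3 - <<'E'
from bench import r
from h import *
show(r.get_obs())
f=r.grab_frame("side");crop(f,300,100,420,240,4,"pics/s12.png",1.6)
f=r.grab_frame("wrist")
cv2.imwrite("pics/w12.png",np.clip(255*(f["frame"]/255.)**(1/2.2),0,255).astype(np.uint8))
E
```

```text
t 16.75 pos [ 0.5364 -0.2127  0.1234] zaz 88.04 ydown [ 0.    -0.002 -1.   ] q [ 0.862  0.566 -0.788  1.85   0.496  0.932  1.383] F [-0.8  -0.76 -0.91] M [-0.14   0.197 -0.018] g 55.0
```

View pics/s12.png

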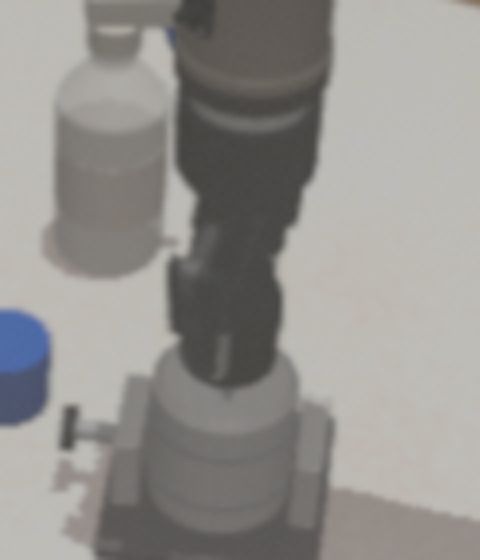

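View pics/w12.png

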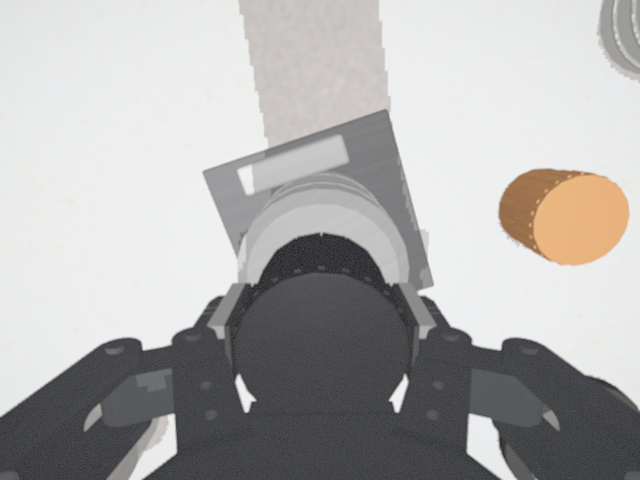

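The cap rose 8 mm with the gripper and met no resistance, so it is loose. Lifting it off.

Emit:
{"name": "drive_tool", "arguments": {
  "series": [
    [0, -5, 0, 0, 0, 0, 50],
    [0, -10, 0, 0, 0, 0, 50],
    [0, -15, 0, 0, 0, 0, 50],
    [0, -20, 0, 0, 0, 0, 50],
    [0, -25, 0, 0, 0, 0, 50]
  ],
  "squeeze": 45
}}

```text
clock: 17.35
tcp_pos: [0.5367, -0.2127, 0.1492]
orientation: [-1.573, 0.026, -0.027]
contact_force: [0.2, -0.5, -0.6]
grip_width: 0.055
```

Emit:
{"name": "drive_tool", "arguments": {
  "series": [
    [0, -12, 0, 0, 0, 0, 50],
    [0, -26, 0, 0, 0, 0, 50],
    [0, -40, 0, 0, 0, 0, 50],
    [0, -50, 0, 0, 0, 0, 50],
    [0, -54, 0, 0, 0, 0, 50]
  ]
}}

```text
clock: 17.85
tcp_pos: [0.5373, -0.2127, 0.2049]
orientation: [-1.574, 0.025, -0.029]
contact_force: [-0.5, -0.4, -0.9]
grip_width: 0.0548
```

Emit:
{"name": "drive_tool", "arguments": {
  "series": [
    [0, 0, 0, 0, 0, 0, 50],
    [0, 0, 0, 0, 0, 0, 50],
    [0, 0, 0, 0, 0, 0, 50],
    [0, 0, 0, 0, 0, 0, 50]
  ]
}}

```text
clock: 18.25
tcp_pos: [0.537, -0.2126, 0.2043]
orientation: [-1.573, 0.025, -0.028]
contact_force: [-0.0, 0.2, -0.3]
grip_width: 0.0549
```

```bash
python3 - <<'E'
from bench import r
from h import *
o=r.get_obs();show(o);print(np.abs(o["qvel"]).max())
f=r.grab_frame("side");cv2.imwrite("pics/s13.png",np.clip(255*(f["frame"]/255.)**(1/1.5),0,255).astype(np.uint8))
f=r.grab_frame("top");cv2.imwrite("pics/t13.png",np.clip(255*(f["frame"]/255.)**(1/2.2),0,255).astype(np.uint8))
f=r.grab_frame("wrist")
cv2.imwrite("pics/w13.png",np.clip(255*(f["frame"]/255.)**(1/2.2),0,255).astype(np.uint8))
E
```

```text
t 18.25 pos [ 0.537  -0.2126  0.2043] zaz 88.04 ydown [ 0.002 -0.003 -1.   ] q [ 0.912  0.473 -0.846  1.781  0.403  1.067  1.458] F [-0.01  0.18 -0.33] M [ 0.003 -0.026 -0.024] g 54.9
0.0034182600450078206
```

View pics/s13.png

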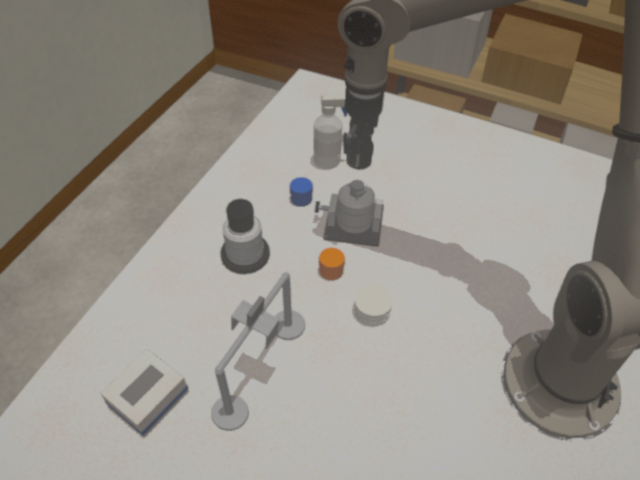

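View pics/t13.png

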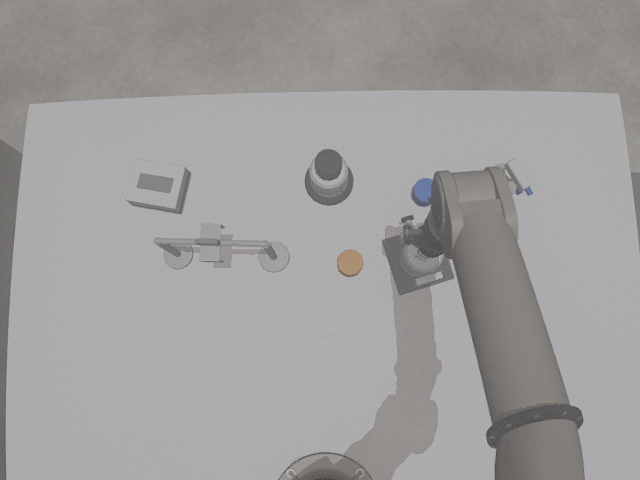

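View pics/w13.png

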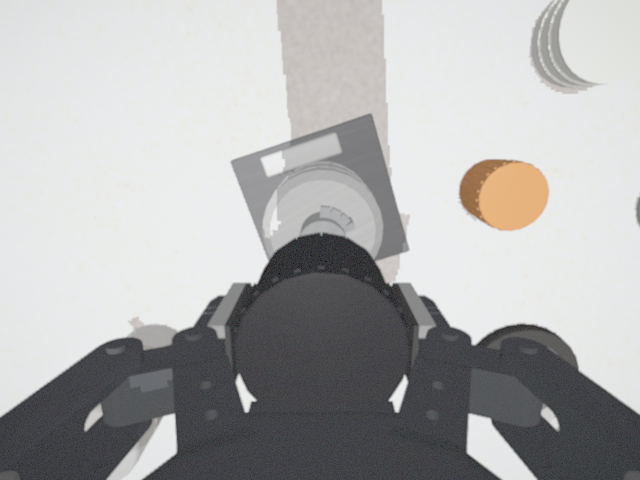

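The side view shows the bare neck at (357,187), the cap in the gripper at (359,157), and the guard on the rail at (255,318). The spare, spray, box and dishes are where they were. Top view agrees. Handing in.

```bash
python3 - <<'E'
from bench import r
from h import *
show(r.get_obs()); print(r.hand_in())
E
```

```text
t 18.4 pos [ 0.5372 -0.2126  0.2046] zaz 88.04 ydown [ 0.002 -0.003 -1.   ] q [ 0.912  0.473 -0.846  1.781  0.403  1.067  1.458] F [ 0.17 -0.04 -0.65] M [-0.015  0.017  0.036] g 55.3
the job is handed in; nothing more can be done
None
```

The job is done and handed in at 18.4 s. The guard hangs on the rail, and the cap is off its canister and still held in the gripper.

- **Guard:** it hangs astride the bar, mid-way along, with one leg on each side. It tilts slightly but stayed put in the last side and top pictures.
- **Cap:** it has a right-hand thread. I turned it anticlockwise by about 113° in all. It met no stop, and torque readings between moves stayed below 0.1 N m, so I did not need to try the other way. A trial lift of 8 mm met no resistance, so I lifted it off.
- **At hand-in:** the cap was held level and still, directly above its canister and about 89 mm higher than it sat. Grip opening was 55 mm.
- **Bystanders:** the spare canister's cap, spray bottle, glove box and dishes look unmoved in the final pictures.
- **Disagreements:** position estimates from the different cameras differed by 2–5 mm, which did not affect the grasps. No check failed.

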